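# Clear and peel a stuck parts tray

### The job

An axle tube is standing in the top tray of a nested, stuck-together stack of parts trays: first lay the tube on its side, centred in the V cradle, without dropping it, and let go of it there. Then take the top tray by its upright ear and lift and tilt that corner up first, so that the tray peels off the stack with the opposite corner staying down until last, and present it: finish still holding the tray up by the ear, level, with its middle over the middle of the steel plate, about 20 cm above the bench and touching nothing else. Leave everything else on the bench where it is.

Things in the scene. Friction and masses are not known exactly. Their poses are not given: they have to be found in the camera images.
- tube_center (a point): Axle tube: plain aluminium cylinder with a black cap at its top, 36 mm diameter, 120 mm long, about 120 g, loose, standing upright in the top tray at the start (foot on the tray floor, 31 mm above the bench). This point is its centre, half-way up (91 mm above the bench at the start); z runs along the tube to the cap. Either end may point either way in the cradle.
- tube: The same axle tube; origin at the centre of its foot, z along the tube to the cap, 120 mm away.
- cradle: V cradle, fixed: aluminium base 120 (x) x 70 (y) x 8 mm with two V saddles, each 12 mm long, centred at x = -40 and +40 mm, open upward, 45-degree faces, 35 mm high, 58 mm wide; the 68 mm between them is free for fingers. Origin under the middle of the base, on the bench; x is the direction of the groove along which the tube must lie.
- cradle_rest (a point): Where the tube's centre lies when it rests in the cradle: over the middle of the cradle, 37.5 mm above the bench. x along the groove.
- tray: Top tray: white formed plastic, loose, about 80 g, 160 (x) x 120 (y) mm, 22 mm deep; floor 3 mm thick, rim 4 mm thick and 15 mm wide. Origin under the middle of its floor (28 mm above the bench when nested), z up out of the tray. At the +x +y corner stands an upright ear; low ribs (13 mm high) divide the +x end. Its body hangs 18 mm into the tray below, with 4 mm of play all round.
- tray_center (a point): Middle of the top tray, half-way up (11 mm above its underside).
- tray_ear (a point): Grip point of the ear, 21 mm above the top of the rim, at tray x = +65, y = +45 mm. The ear is an upright block 12 mm thick, 30 mm long and 34 mm high above the rim (top 13 mm above this point); its long side runs along the tray's corner diagonal (direction +x+y at 45 degrees), so the fingers close across it along the tray's direction (-x+y). Axes as the tray's.
- tray_far_corner (a point): Underside of the rim at the tray's opposite (-x -y) corner: tray x = -80, y = -60 mm, 18 mm above the tray's origin. The tray hinges about this corner while it is peeled. It is 46 mm above the bench when nested.
- stack: The lower trays of the stack, fixed to the bench, white plastic, 160 (x) x 120 (y) mm, rim top 46 mm above the bench; origin on the bench under the middle, axes as the nested top tray's. On its rim are four springy snap tabs, one on each side, on side +y at x = -10, on +x at y = -20, on -y at x = -45, on -x at y = -25 mm.
- stack_rim (a point): Middle of the stack at the height of its rim top (46 mm). The snap tabs reach 12 mm above this; their beads hook 2 mm over the top tray's rim. Each yields at about 4 N: peeling at the ear takes under 10 N. The two tabs nearer the ear let go once the ear has risen about 10 mm, the other two at 10 to 15 degrees of tilt, or when the far side is then lifted some 6 mm.
- plate: Assembly plate, fixed: bare steel, 130 (x) x 100 (y) x 8 mm with a small raised bar and four studs (up to 14 mm high); origin on the bench under its middle. The tray is presented above it; any heading will do.
- plate_center (a point): Middle of the plate's top face, 8 mm above the bench.
- chassis_a: Bystander: small slot-car chassis, 74 x 48 x 28 mm; origin underneath. Leave it alone.
- chassis_b: Bystander: a second such chassis, 74 x 48 x 28 mm. Leave it alone.
- pliers: Bystander: pliers with orange handles, 140 mm long, 14 mm high, lying flat. Leave alone.
- solder_reel: Bystander: small bare aluminium solder reel standing on its flange, 48 mm diameter, 36 mm high. Leave alone.
- screwdriver: Bystander: screwdriver lying on the bench. Leave alone.
- screw_jar: Bystander: clear jar with steel lid, 44 mm diameter, 55 mm high. Leave alone.
- motor_can: Bystander: small steel motor, upright, 24 mm diameter, 34 mm high. Leave alone.

How it is judged (in metres and radians):
On the way, in this order (a step that is already met when the one before it is completed fails the run):
1. the tube lies on its side in the V cradle, centred (18 mm along it), and is let go (angle between tube's own z axis and vertical between 1.4 and 1.74 rad and angle between the z axis of tube and the x axis of cradle, either way round below 0.15 rad and x of tube_center in the frame of cradle between -0.018 and 0.018 m and y of tube_center in the frame of cradle between -0.006 and 0.006 m and z of tube_center in the frame of cradle between 0.03 and 0.043 m and contact force between the fingers and tube below 0.1 N), for 0.2 s.
2. the ear corner of the tray is lifted more than 25 mm while the opposite corner is still down in the stack (raised less than 8 mm) (z of tray_ear in the frame of stack above 0.096 m and z of tray_far_corner in the frame of stack below 0.054 m), for 0.05 s.
At the end, for the whole second after the job is handed in: The tube still lies let go in the cradle, centred within 18 mm. The tray is held still by the fingers, its middle 13 to 30 cm above the bench and within 5 cm sideways of the plate's middle, level within 17 degrees, touching no stack, tube, cradle or plate (all of step 1 and linear speed of tube below 0.03 m/s and contact force between the fingers and tray above 1 N and height (world z) of tray_center between 0.13 and 0.3 m and angle between tray's own z axis and vertical below 0.3 rad and horizontal distance between tray_center and plate_center below 0.05 m and linear speed of tray below 0.05 m/s and contact force between tray and stack below 0.1 N and contact force between tray and tube below 0.1 N and contact force between tray and cradle below 0.1 N and contact force between tray and plate below 0.1 N); the arm keeps its last pose, push and grip.
It fails at once if the tube is dropped or thrown (moves faster than 0.8 m/s while out of the fingers) (contact force between the fingers and tube below 0.05 N and linear speed of tube above 0.8 m/s).
It fails at once if another thing on the bench is pushed more than 3 cm away (distance of any of chassis_a, chassis_b, pliers, solder_reel, screwdriver, screw_jar, motor_can from where it was at the start of the episode above 0.03 m).
It also fails if it takes over 72 s, if anything falls off the work surface, if the arm or the gripper's body presses on something with over 40 N, if the wrist force passes 120 N, or if a joint passes its speed limit or range.

### The arm

A 7-joint arm with a two-finger parallel gripper is mounted at the origin on the work surface. World frame = base frame: x ahead of the robot, y to its left, z up, the work surface at z = 0. Lengths are in m, angles in degrees, forces in N, time in s.
With the tool pointing down it reaches from about 0.425 to 0.875 m from the base axis. Payload 4.7 kg.
Tool frame: the origin (TCP) lies on the mounting face of the last link; the fingertips stand tcp_to_tips ahead of it and the grasp point (between the pads) lies 164 mm ahead of it (tcp_to_tips is the distance from the TCP to the fingertips, in m); z points along the fingers, y is the line along which they close (so a half turn about z gives the same grasp; the last joint's range is limited). The gripper opens to 87 mm and grips with 3 to 60 N. Pads are 19 mm wide; open, the fingers measure 117 mm over their backs; the gripper's body (75 mm by 190 mm) begins 51 mm behind the grasp point.
Start: joints at [70.193, 18.392, -4.016, 83.108, 1.295, 78.541, -3.26], TCP at [0.229, -0.608, 0.405] pointing down, gripper open.
Joint ranges: [-163.93, 163.93], [-17.29, 119.83], [-79.2, 71.16], [3.27, 140.29], [-89.18, 269.18], [5.43, 117.66], [-154.24, 154.24]. Speed limits (degrees/s): [147.25, 147.25, 180, 180, 180, 180, 180].

### API

Orientations are given as [roll, pitch, yaw] about the fixed x, y, z axes, in that order (R = Rz(yaw) Ry(pitch) Rx(roll)).
In Python, from cell import get_obs, read_camera, sign_off, tcp_to_tips gives the robot as it stands.
- The arm moves only by the tool drive_tool, never from a script. Its argument "rows" is one flat list of numbers, 7 for each row, row after row: the shift along the tool's x, y, z in m, then the turn, a rotation vector about the tool's x, y, z in rad, then the gripper command: -1 is shut, 1 is fully open, values between are in proportion. In form: [tx, ty, tz, rx, ry, rz, fingers, tx, ty, tz, rx, ry, rz, fingers, ...]. A call has 1 to 5 rows; each row shifts and turns the commanded pose from where the row before left it, along the tool's axes as they then stand; what a row does not reach is not made up. A row lasts 1/8 s, in which the tool goes at most 62.5 mm and 10.7 degrees, less where a joint would pass 70% of its speed; a pose out of reach is approached as far as the arm can. A call is refused whole if a number of a shift passes 0.0625 or a number of a turn 0.188, either way. A call with a gripper value outside its range is refused whole. The fingers move at their own pace and stop on an object; "grip_force" is the grip in N (left out, the last holds). Time passes only in rows, so rows that do not move let the fingers close. It gives the time, the measured TCP pose, the force, the opening and the grip force at its end, in the units of the state.
- get_obs(): the state, without advancing time (a new reading comes with each control period).
- read_camera(name): name is "side" or "top"; returns a dict with "color" (400x640x3 uint8, blue, green, red), "fov_y" (degrees; the focal length in pixels is half the picture's height over the tangent of half this angle, whatever the lens; pixels are square), "cx", "cy" (the principal point, pixels), "cam_to_world" (4x4, takes a point from camera to world coordinates). Camera axes: x right, y up, looking along -z (the intrinsics and any distortion apply to the point x, -y, -z); pixel columns grow to the right and rows downward; lengths in m; the calibration is good to about 2 mm. A picture is of the moment at which its call begins. There is no depth.
- sign_off(): hands the job in; it is judged then, once.
The state is a dict: "time_s": time; "qpos": joint angles; "joint_velocities": joint speeds; "effort": joint torques, N m; "tool_pos": TCP position; "tool_rot": TCP orientation; "force": force on the tool from outside, world axes, zero at the start; "wrist_torque": the same for the moment, N m; "grip_width": finger opening in m; "grasp_force": force on a finger pad.
Only numpy, scipy, OpenCV 4.12 (cv2) and the standard library are available. Lean on these libraries where they do the work, as an engineer would, in place of code of your own. Each camera call takes 0.05 s, during which the arm holds its last target. There are 200 camera calls.

## Working session

There is one attempt and no reset: what is moved stays moved. The work goes in short steps, Python scripts to look and compute and a tool call to move; the robot and the scene stay as the last step left them, time stands still between calls to the robot, and variables do not carry over. Pictures are saved under pics/ and viewed, at most 10 in all, crops included, and the job is handed in when it is done.

Besides the shell and the picture viewer there is one more tool, called after ">>>" in YAML: its name, and indented under it one key for each argument. drive_tool: Moves the arm, as the interface text tells. Its arguments: {"type":"object","properties":{"rows":{"type":"array","items":{"type":"number"}},"grip_force":{"type":"number"}},"required":["rows"]}

```bash
ls; mkdir -p pics; python3 - <<'E'
from cell import *
import cv2
print(get_obs(), tcp_to_tips)
for n in("side","top"):
    c=read_camera(n); cv2.imwrite(f"pics/{n}0.png",c["color"]); print(n,{k:v for k,v in c.items() if k!="color"})
E
```

```text
pics
{'time_s': 0.0, 'qpos': array([70.19464578, 18.43839275, -4.01620376, 83.17498057,  1.29460301,
       78.53943721, -3.25927568]), 'joint_velocities': array([-0.01938114, -0.04494263, -0.10148233, -0.141445  ,  0.02056694,
        0.00556395,  0.00491701]), 'effort': array([ 4.55195513e-04, -4.91289890e+01, -4.03510798e-01, -3.12526703e+01,
       -6.38734270e-02,  4.39544418e-02,  1.82615640e-04]), 'tool_pos': array([ 0.22874248, -0.60820322,  0.40366814]), 'tool_rot': array([-1.79892412e+02,  5.09779454e-03,  2.06163934e+01]), 'force': array([-0.72356998,  0.91996834,  0.7776116 ]), 'wrist_torque': array([-0.00309019, -0.03710815,  0.01944797]), 'grasp_force': 0.0, 'grip_width': 0.08708049494608702} 0.1822
side {'fov_y': 51.77122146298349, 'cx': 320.14175308822996, 'cy': 198.27496209560633, 'cam_to_world': array([[-0.86365391,  0.34959951, -0.36315576,  0.11192797],
       [-0.50379424, -0.57415049,  0.6454011 ,  0.70259406],
       [ 0.01712586,  0.74035896,  0.67199353,  0.84920742],
       [ 0.        ,  0.        ,  0.        ,  1.        ]])}
top {'fov_y': 50.781508210941254, 'cx': 314.8255563176365, 'cy': 195.7950451336163, 'cam_to_world': array([[ 0.00856087,  0.99661993, -0.08170332,  0.40713244],
       [-0.99971796,  0.00672012, -0.02277809, -0.01795335],
       [-0.02215204,  0.08187527,  0.99639637,  1.2922272 ],
       [ 0.        ,  0.        ,  0.        ,  1.        ]])}
```

View pics/top0.png

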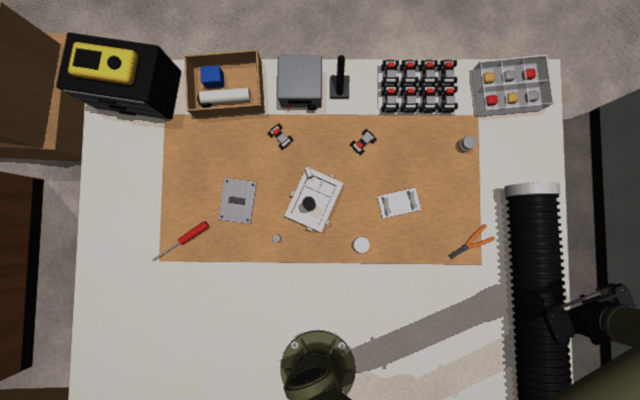

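View pics/side0.png

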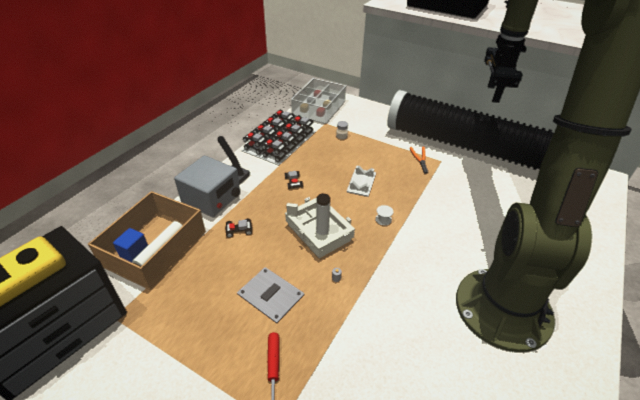

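The top picture shows the plate at about (237,201), the stack at (315,200) with the tube cap at (308,204), and the cradle at (400,203). The side picture shows the tube at (323,215), the cradle at (362,181) and the plate at (270,294). I'll enlarge these next.

```bash
python3 - <<'E'
import cv2,numpy as np
t=cv2.imread("pics/top0.png");s=cv2.imread("pics/side0.png")
a=cv2.resize(t[160:240,275:425],None,fx=5.3333,fy=5.3333,interpolation=cv2.INTER_CUBIC) 
cv2.imwrite("pics/topc.png",a); print(a.shape)
b=cv2.resize(s[160:260,270:400],None,fx=6,fy=6,interpolation=cv2.INTER_CUBIC)
cv2.imwrite("pics/sidec.png",b); print(b.shape)
E
```

```text
(427, 800, 3)
(600, 780, 3)
```

View pics/topc.png

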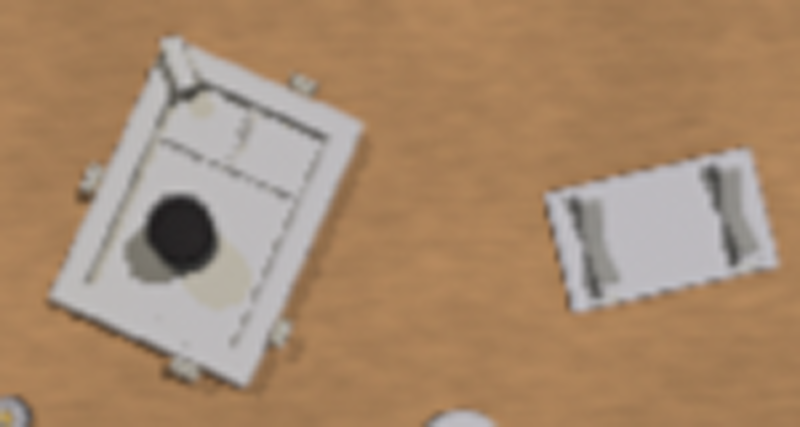

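View pics/sidec.png

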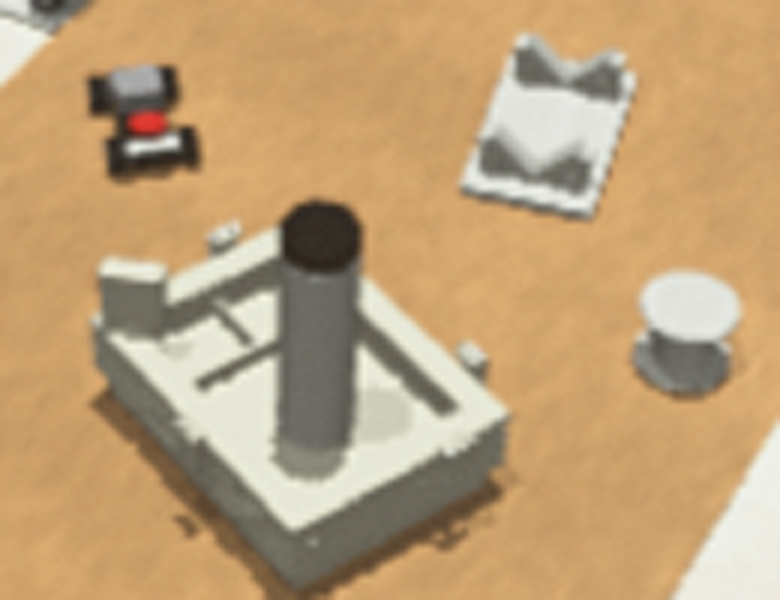

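The top crop shows the tray rim corners at (365,122), (245,385) and (50,300), the ear at (178,65), the cap at (181,234) and the cradle corners at (547,192), (752,148), (778,266) and (572,311). The side crop shows the cap top at (322,237) and the tube foot at about (312,455).

```bash
cat > h.py <<'E'
import numpy as np
from cell import *
from scipy.spatial.transform import Rotation as R
K={}
def ray(name,uv,z):
    if name not in K: K[name]=read_camera(name)
    c=K[name];f=200/np.tan(np.radians(c["fov_y"])/2)
    d=np.array([(uv[0]-c["cx"])/f,-(uv[1]-c["cy"])/f,-1]);M=c["cam_to_world"]
    d=M[:3,:3]@d;o=M[:3,3];return o+d*(z-o[2])/d[2]
def proj(name,p):
    if name not in K: K[name]=read_camera(name)
    c=K[name];f=200/np.tan(np.radians(c["fov_y"])/2);M=c["cam_to_world"]
    q=M[:3,:3].T@(np.asarray(p)-M[:3,3]);return np.array([c["cx"]-f*q[0]/q[2],c["cy"]+f*q[1]/q[2]])
T=lambda p:((p[0]+.5)/5.3333-.5+275,(p[1]+.5)/5.3333-.5+160)
S=lambda p:((p[0]+.5)/6-.5+270,(p[1]+.5)/6-.5+160)
E
python3 - <<'E'
from h import *
np.set_printoptions(precision=4,suppress=True)
c=[ray("top",T(p),.05) for p in[(365,122),(245,385),(50,300)]]
m=(c[0]+c[2])/2;print("tray",m,[np.linalg.norm(c[i]-c[i+1]) for i in(0,1)],[np.degrees(np.arctan2(*(c[0]-c[1])[1::-1])),np.degrees(np.arctan2(*(c[2]-c[1])[1::-1]))-90])
cs=[ray("side",S(p),.05) for p in[(508,410),(297,528),(97,335)]];print(cs,"top:",c)
print("cap",ray("top",T((181,234)),.151),ray("side",S((322,237)),.151))
b=np.array([ray("top",T(p),.008) for p in[(547,192),(752,148),(778,266),(572,311)]])
print("cradle",b.mean(0),np.degrees(np.arctan2(*((b[1]+b[2]-b[0]-b[3]))[1::-1])),np.linalg.norm(b-np.roll(b,1,0),axis=1))
print("cradle side",ray("side",S((462,190)),.008),ray("side",S((592,215)),.008),b)
p=np.array([ray("top",q,.008) for q in[(226,179),(256,181),(250,222),(220,220)]]);print("plate",p.mean(0),np.linalg.norm(p-np.roll(p,1,0),axis=1))
print("plate side",ray("side",(270,294.5),.008))
print("ear",ray("top",T((180,65)),.084), ray("side",S((133,267)),.084))
E
```

```text
tray [0.4991 0.0141 0.05  ] [np.float64(0.16013875775592762), np.float64(0.11761601209524426)] [np.float64(-24.164579313483607), np.float64(-22.993359953884934)]
[array([ 0.4062, -0.0105,  0.05  ]), array([0.4519, 0.098 , 0.05  ]), array([0.5894, 0.0449, 0.05  ])] top: [array([ 0.5492, -0.0728,  0.05  ]), array([ 0.4031, -0.0072,  0.05  ]), array([0.449, 0.101, 0.05 ])]
cap [0.4797 0.025  0.151 ] [0.481  0.0306 0.151 ]
cradle [ 0.4935 -0.2441  0.008 ] -77.33963540881986 [0.0693 0.1197 0.0688 0.1199]
cradle side [ 0.5128 -0.176   0.008 ] [ 0.4469 -0.1934  0.008 ] [[ 0.5143 -0.1787  0.008 ]
 [ 0.5403 -0.2955  0.008 ]
 [ 0.473  -0.3095  0.008 ]
 [ 0.4465 -0.1926  0.008 ]]
plate [0.4966 0.2471 0.008 ] [0.1273 0.0931 0.1271 0.0924]
plate side [0.4959 0.2556 0.008 ]
ear [0.5758 0.029  0.084 ] [0.5795 0.0281 0.084 ]
```

```bash
cat >> h.py <<'E'
np.set_printoptions(precision=4,suppress=True)
Y=102.7
def rot(a,yaw=Y):  # tool down with tool x at heading yaw, then +a deg about tool y
    return R.from_euler("xyz",[180,0,yaw],degrees=True)*R.from_rotvec([0,np.radians(a),0])
def gp_to_tcp(g,r): return np.asarray(g)-.164*r.as_matrix()[:,2]
def state():
    o=get_obs(); r=R.from_euler("xyz",o["tool_rot"],degrees=True)
    return o["tool_pos"],r
def now():
    p,r=state();return p+.164*r.as_matrix()[:,2],r
def plan(segs,start=None):
    """segs: (grasp point, R, rows, grip)"""
    g,r=start or now();i=0;
    p=gp_to_tcp(g,r); pr=r
    for G,Rt,n,f in segs:
        w=(r.inv()*Rt).as_rotvec()
        for k in range(1,n+1):
            rk=r*R.from_rotvec(w*k/n); pk=gp_to_tcp(np.asarray(g)+(np.asarray(G)-g)*k/n,rk)
            t=np.round(pr.as_matrix().T@(pk-p),4); d=np.round((pr.inv()*rk).as_rotvec(),3)
            if max(abs(t))>.0625 or np.linalg.norm(d)>.186: print("BIG")
            print(*(f"{v:g}" for v in [*(t+0.),*(d+0.),f]),sep=",",end=",\n")
            p=p+pr.as_matrix()@t; pr=pr*R.from_rotvec(d); i+=1
            if i%5==0: print()
        g,r=np.asarray(G),Rt
def q(): 
    g,r=now();o=get_obs();print(o["time_s"],"gp",g,"z",r.as_matrix()[:,2],"y",r.as_matrix()[:,1],"q",o["qpos"].round(0),"F",o["force"],o["grip_width"],o["grasp_force"])
E
python3 - <<'E'
from h import *
t=np.array([.480,.027,.108]);Rp=rot(60);z=Rp.as_matrix()[:,2]
plan([((.49,-.12,.25),Rp,15,.5),(t-.10*z,Rp,5,.5)])
E
```

```text
0.0188,-0.0158,-0.0002,0.05,0.057,-0.086,0.5,
0.0207,-0.0133,0.0027,0.049,0.057,-0.086,0.5,
0.0223,-0.0105,0.0053,0.05,0.057,-0.086,0.5,
0.0234,-0.0074,0.0081,0.049,0.057,-0.086,0.5,
0.0242,-0.0042,0.0106,0.05,0.057,-0.086,0.5,

0.0245,-0.0008,0.0131,0.05,0.057,-0.086,0.5,
0.0243,0.0028,0.0154,0.049,0.057,-0.086,0.5,
0.0237,0.0065,0.0174,0.05,0.057,-0.086,0.5,
0.0228,0.0101,0.0193,0.05,0.057,-0.086,0.5,
0.0213,0.0137,0.0209,0.049,0.057,-0.086,0.5,

0.0195,0.0173,0.0222,0.05,0.057,-0.086,0.5,
0.0174,0.0208,0.0232,0.049,0.057,-0.087,0.5,
0.0148,0.0241,0.024,0.05,0.057,-0.086,0.5,
0.0119,0.0273,0.0245,0.05,0.057,-0.086,0.5,
0.0089,0.0301,0.0245,0.049,0.057,-0.086,0.5,

-0.01,0.0045,0.0194,0,0,0,0.5,
-0.0101,0.0045,0.0194,0,0,0,0.5,
-0.01,0.0045,0.0194,0,0,0,0.5,
-0.01,0.0045,0.0195,0,0,0,0.5,
-0.0101,0.0045,0.0194,0,0,0,0.5,
```

>>> drive_tool:
  rows: [0.0188, -0.0158, -0.0002, 0.05, 0.057, -0.086, 0.5, 0.0207, -0.0133, 0.0027, 0.049, 0.057, -0.086, 0.5, 0.0223, -0.0105, 0.0053, 0.05, 0.057, -0.086, 0.5, 0.0234, -0.0074, 0.0081, 0.049, 0.057, -0.086, 0.5, 0.0242, -0.0042, 0.0106, 0.05, 0.057, -0.086, 0.5]
  grip_force: 40

```text
time_s: 0.82
tool_pos: [0.2997, -0.5029, 0.3965]
tool_rot: [-169.3, -18.9, 43.9]
force: [-0.5, 0.9, 0.3]
grip_width: 0.0651
grasp_force: 0.0
```

>>> drive_tool:
  rows: [0.0245, -0.0008, 0.0131, 0.05, 0.057, -0.086, 0.5, 0.0243, 0.0028, 0.0154, 0.049, 0.057, -0.086, 0.5, 0.0237, 0.0065, 0.0174, 0.05, 0.057, -0.086, 0.5, 0.0228, 0.0101, 0.0193, 0.05, 0.057, -0.086, 0.5, 0.0213, 0.0137, 0.0209, 0.049, 0.057, -0.086, 0.5]

```text
time_s: 1.45
tool_pos: [0.3986, -0.3918, 0.3689]
tool_rot: [-166.8, -40.2, 67.5]
force: [0.3, 0.4, -0.3]
grip_width: 0.0655
grasp_force: 0.0
```

>>> drive_tool:
  rows: [0.0195, 0.0173, 0.0222, 0.05, 0.057, -0.086, 0.5, 0.0174, 0.0208, 0.0232, 0.049, 0.057, -0.087, 0.5, 0.0148, 0.0241, 0.024, 0.05, 0.057, -0.086, 0.5, 0.0119, 0.0273, 0.0245, 0.05, 0.057, -0.086, 0.5, 0.0089, 0.0301, 0.0245, 0.049, 0.057, -0.086, 0.5]

```text
time_s: 2.08
tool_pos: [0.5224, -0.2575, 0.3319]
tool_rot: [179.7, -60.1, 103.2]
force: [0.9, -0.1, -0.1]
grip_width: 0.065
grasp_force: 0.0
```

```bash
python3 - <<'E'
from h import *
q()
t=np.array([.480,.027,.108]);Rp=rot(60);z=Rp.as_matrix()[:,2]
plan([(t-.09*z,Rp,5,.5)])
E
```

```text
2.075 gp [ 0.4909 -0.1189  0.2501] z [-0.1921  0.8453 -0.4985] y [0.9748 0.2231 0.0028] q [ 57.  34. -32.  85. -28. 105.  40.] F [ 0.8858 -0.1013 -0.0995] 0.06503253968529793 0.0
-0.0101,0.0042,0.0213,0,0,0.001,0.5,
-0.0102,0.0043,0.0212,-0.001,-0.001,0.001,0.5,
-0.0101,0.0042,0.0213,0,0,0,0.5,
-0.0101,0.0043,0.0212,0,0,0.001,0.5,
-0.0101,0.0042,0.0213,-0.001,-0.001,0.001,0.5,
```

>>> drive_tool:
  rows: [-0.0101, 0.0042, 0.0213, 0, 0, 0.001, 0.5, -0.0102, 0.0043, 0.0212, -0.001, -0.001, 0.001, 0.5, -0.0101, 0.0042, 0.0213, 0, 0, 0, 0.5, -0.0101, 0.0043, 0.0212, 0, 0, 0.001, 0.5, -0.0101, 0.0042, 0.0213, -0.001, -0.001, 0.001, 0.5]

```text
time_s: 2.7
tool_pos: [0.5278, -0.1881, 0.2344]
tool_rot: [-179.9, -59.9, 102.4]
force: [0.3, -0.0, 0.3]
grip_width: 0.0655
grasp_force: 0.0
```

```bash
python3 - <<'E'
from h import *
import cv2
q()
im=[]
s=read_camera("side")["color"][150:270,250:410];t=read_camera("top")["color"][150:250,260:400]
a=np.hstack([cv2.resize(s,(440,330),interpolation=2),cv2.resize(t,(360,330),interpolation=2)]);cv2.imwrite("pics/pre.png",a)
E
```

```text
2.7 gp [ 0.4968 -0.0496  0.1521] z [-0.1886  0.8441 -0.5019] y [ 0.9761  0.2174 -0.0012] q [ 53.  37. -32.  94. -28.  92.  42.] F [ 0.2652 -0.0157  0.2552] 0.0654885915175984 0.0
```

View pics/pre.png

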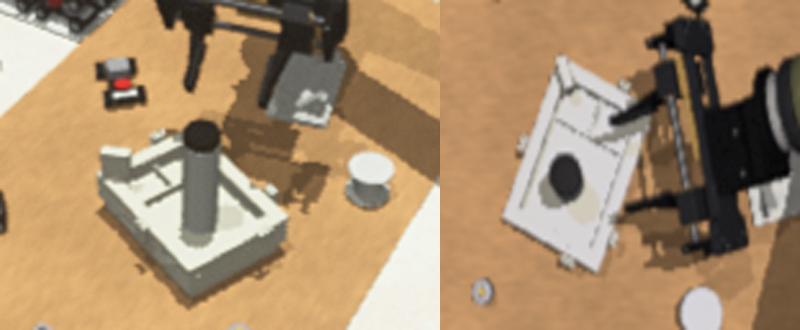

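The fingers straddle the tube: in the top view the tips are at (615,130) and (620,210), with the cap at (567,175). I'll advance 90 mm along the tool and close.

>>> drive_tool:
  rows: [0, 0, 0.0225, 0, 0, 0, 0.5, 0, 0, 0.0225, 0, 0, 0, 0.5, 0, 0, 0.0225, 0, 0, 0, 0.5, 0, 0, 0.0225, 0, 0, 0, 0.5, 0, 0, 0, 0, 0, 0, 0]

```text
time_s: 3.42
tool_pos: [0.5103, -0.1121, 0.1903]
tool_rot: [-179.8, -59.9, 102.4]
force: [0.4, 0.3, -0.4]
grip_width: 0.0608
grasp_force: 0.0
```

>>> drive_tool:
  rows: [0, 0, 0, 0, 0, 0, -0.2, 0, 0, 0, 0, 0, 0, -0.5, 0, 0, 0, 0, 0, 0, -1, 0, 0, 0, 0, 0, 0, -1, 0, 0, 0, 0, 0, 0, -1]

```text
time_s: 4.05
tool_pos: [0.5108, -0.1134, 0.1904]
tool_rot: [-179.9, -59.8, 102.3]
force: [0.7, -0.3, 1.9]
grip_width: 0.0351
grasp_force: 39.5
```

```bash
python3 - <<'E'
from h import *
q()
E
```

```text
4.05 gp [0.4801 0.025  0.1079] z [-0.1869  0.8439 -0.5028] y [ 0.9765  0.2156 -0.0011] q [ 51.  37. -34. 102. -30.  82.  43.] F [ 0.7287 -0.2786  1.8735] 0.03505388440681569 39.531949907541275
```

```bash
python3 - <<'E'
from h import *
g,r=now()
plan([(g+[0,0,.10],r,5,-1),((.490,-.227,.12),rot(-30),15,-1)])
E
```

```text
0.0173,0,-0.0101,0,0,0,-1,
0.0173,0,-0.01,0,0,0,-1,
0.0173,-0.0001,-0.0101,0,0,0,-1,
0.0173,0,-0.01,0,0,0,-1,
0.0172,0,-0.0101,0,0,0,-1,

0.0038,-0.003,-0.0104,0,-0.105,0,-1,
0.0026,-0.003,-0.009,0,-0.104,-0.001,-1,
0.0016,-0.003,-0.0075,0,-0.105,0,-1,
0.0009,-0.003,-0.0057,0,-0.104,0,-1,
0.0002,-0.0029,-0.0041,0,-0.105,-0.001,-1,

-0.0001,-0.0031,-0.0023,0,-0.104,0,-1,
-0.0004,-0.003,-0.0004,0,-0.105,0,-1,
-0.0004,-0.003,0.0014,0,-0.104,-0.001,-1,
-0.0003,-0.003,0.0032,0,-0.105,0,-1,
0,-0.003,0.005,0,-0.104,0,-1,

0.0006,-0.0031,0.0068,0,-0.105,-0.001,-1,
0.0013,-0.003,0.0084,0,-0.104,0,-1,
0.0021,-0.003,0.0101,0,-0.105,0,-1,
0.0032,-0.0031,0.0116,0,-0.104,-0.001,-1,
0.0044,-0.003,0.013,0,-0.105,0,-1,
```

>>> drive_tool:
  rows: [0.0173, 0, -0.0101, 0, 0, 0, -1, 0.0173, 0, -0.01, 0, 0, 0, -1, 0.0173, -0.0001, -0.0101, 0, 0, 0, -1, 0.0173, 0, -0.01, 0, 0, 0, -1, 0.0172, 0, -0.0101, 0, 0, 0, -1]

```text
time_s: 4.68
tool_pos: [0.5106, -0.1131, 0.2917]
tool_rot: [-179.8, -59.8, 102.4]
force: [0.3, 0.3, -0.9]
grip_width: 0.0352
grasp_force: 39.5
```

>>> drive_tool:
  rows: [0.0038, -0.003, -0.0104, 0, -0.105, 0, -1, 0.0026, -0.003, -0.009, 0, -0.104, -0.001, -1, 0.0016, -0.003, -0.0075, 0, -0.105, 0, -1, 0.0009, -0.003, -0.0057, 0, -0.104, 0, -1, 0.0002, -0.0029, -0.0041, 0, -0.105, -0.001, -1]

```text
time_s: 5.3
tool_pos: [0.5009, -0.1385, 0.3216]
tool_rot: [-180.0, -29.7, 102.5]
force: [0.0, 0.8, -1.1]
grip_width: 0.0351
grasp_force: 39.5
```

>>> drive_tool:
  rows: [-0.0001, -0.0031, -0.0023, 0, -0.104, 0, -1, -0.0004, -0.003, -0.0004, 0, -0.105, 0, -1, -0.0004, -0.003, 0.0014, 0, -0.104, -0.001, -1, -0.0003, -0.003, 0.0032, 0, -0.105, 0, -1, 0, -0.003, 0.005, 0, -0.104, 0, -1]

```text
time_s: 5.92
tool_pos: [0.4861, -0.1421, 0.3138]
tool_rot: [-180.0, 0.2, 102.6]
force: [0.3, -0.4, -1.3]
grip_width: 0.0354
grasp_force: 39.5
```

>>> drive_tool:
  rows: [0.0006, -0.0031, 0.0068, 0, -0.105, -0.001, -1, 0.0013, -0.003, 0.0084, 0, -0.104, 0, -1, 0.0021, -0.003, 0.0101, 0, -0.105, 0, -1, 0.0032, -0.0031, 0.0116, 0, -0.104, -0.001, -1, 0.0044, -0.003, 0.013, 0, -0.105, 0, -1]

```text
time_s: 6.55
tool_pos: [0.4714, -0.1464, 0.2622]
tool_rot: [180.0, 30.2, 102.6]
force: [-0.4, -0.1, -1.2]
grip_width: 0.035
grasp_force: 39.5
```

```bash
python3 - <<'E'
from h import *
import cv2
q()
s=read_camera("side")["color"][120:220,300:430];t=read_camera("top")["color"][150:250,330:460]
a=np.hstack([cv2.resize(s,(400,308),interpolation=2),cv2.resize(t,(400,308),interpolation=2)]);cv2.imwrite("pics/held.png",a)
E
```

```text
6.55 gp [ 0.4895 -0.2269  0.1205] z [ 0.1104 -0.4908 -0.8642] y [0.9758 0.2187 0.0004] q [ 36.   6. -33. 120.  41.  54.  -9.] F [-0.4352 -0.09   -1.1952] 0.0350059002951961 39.529958199709654
```

View pics/held.png

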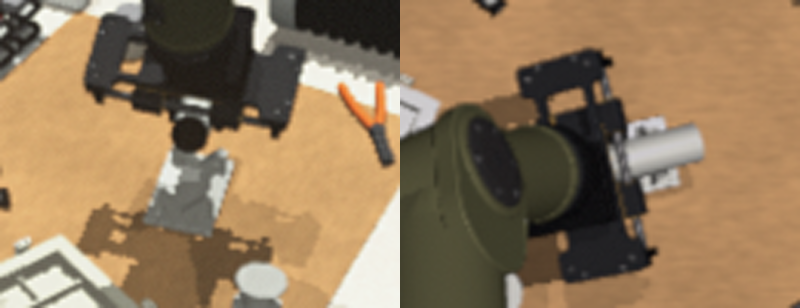

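The top view shows the tube held horizontally with its foot face centre at about (702,140); the side view shows its cap centre at (189,133). Next I check the tube's offset from the grasp point.

```bash
python3 - <<'E'
from h import *
h=np.array([-.2198,.9755,0])
f=ray("top",(330+302*.325,150+140*.3247),.12);c=ray("side",(300+189*.325,120+133*.3247),.12)
print("foot",f,"cap",c,"len",f-c,(f-c)@h,"mid",(f+c)/2)
for z in(.115,.125): print(z,ray("side",(300+189*.325,120+133*.3247),z))
g,r=now();print("expected cap",g+.043*h,"foot",g-.077*h)
plan([((.490,-.227,.058),rot(-30),5,-1),((.490,-.227,.039),rot(-30),4,-1)])
E
```

```text
foot [ 0.5063 -0.3058  0.12  ] cap [ 0.4799 -0.1917  0.12  ] len [ 0.0264 -0.114   0.    ] -0.11704081468623809 mid [ 0.4931 -0.2487  0.12  ]
0.115 [ 0.4824 -0.1979  0.115 ]
0.125 [ 0.4774 -0.1856  0.125 ]
expected cap [ 0.4801 -0.1841  0.1198] foot [ 0.5065 -0.3011  0.1198]
0.006,0,0.0108,0,0,0,-1,
0.0061,0.0001,0.0109,0,-0.001,0,-1,
0.0061,0,0.0108,0,0,0.001,-1,
0.006,0,0.0108,-0.001,-0.001,0,-1,
0.0061,0,0.0108,0,0,0,-1,

0.0024,0,0.0041,0,0,0,-1,
0.0023,0,0.0041,0,0,0,-1,
0.0024,0,0.0042,0,0,0,-1,
0.0024,0,0.0041,0,0,0,-1,
```

>>> drive_tool:
  rows: [0.008, 0, 0.0095, 0, 0, 0, -1, 0.0071, 0.0001, 0.0105, 0, -0.001, 0, -1, 0.0061, 0, 0.0108, 0, 0, 0.001, -1, 0.006, 0, 0.0108, -0.001, -0.001, 0, -1, 0.0061, 0, 0.0108, 0, 0, 0, -1]

```text
time_s: 7.38
tool_pos: [0.4712, -0.1443, 0.1987]
tool_rot: [180.0, 30.1, 102.7]
force: [-0.1, -0.3, -0.8]
grip_width: 0.0356
grasp_force: 39.5
```

>>> drive_tool:
  rows: [0.0024, 0, 0.0041, 0, 0, 0, -1, 0.0023, 0, 0.0041, 0, 0, 0, -1]

```text
time_s: 7.62
tool_pos: [0.4715, -0.1443, 0.19]
tool_rot: [179.9, 30.1, 102.7]
force: [0.5, -0.3, -1.1]
grip_width: 0.0357
grasp_force: 39.5
```

>>> drive_tool:
  rows: [0.0015, 0, 0.0025, 0, 0, 0, -1, 0, 0, 0, 0, 0, 0, -1]

```text
time_s: 7.88
tool_pos: [0.4714, -0.1443, 0.1874]
tool_rot: [179.9, 30.1, 102.7]
force: [0.5, 0.5, -2.1]
grip_width: 0.0352
grasp_force: 39.5
```

```bash
python3 - <<'E'
from h import *
q()
E
```

```text
7.875 gp [ 0.4896 -0.2245  0.0455] z [ 0.1112 -0.4895 -0.8649] y [0.9754 0.2203 0.0008] q [ 33.  13. -32. 123.  50.  49. -20.] F [ 0.5232  0.4767 -2.1105] 0.03516987869895946 39.53155126422644
```

Now down in small steps, watching the force.

>>> drive_tool:
  rows: [0.001, 0, 0.0017, 0, 0, 0, -1, 0.001, 0, 0.0017, 0, 0, 0, -1]

```text
time_s: 8.12
tool_pos: [0.4714, -0.1443, 0.1835]
tool_rot: [179.9, 30.1, 102.7]
force: [-0.2, 0.4, -1.3]
grip_width: 0.0353
grasp_force: 39.5
```

>>> drive_tool:
  rows: [0.001, 0, 0.0017, 0, 0, 0, -1, 0, 0, 0, 0, 0, 0, -1]

```text
time_s: 8.38
tool_pos: [0.4718, -0.1441, 0.1826]
tool_rot: [179.9, 30.2, 102.6]
force: [-3.1, 3.2, 7.7]
grip_width: 0.0351
grasp_force: 39.3
```

>>> drive_tool:
  rows: [0.0008, 0, 0.0013, 0, 0, 0, -1, 0, 0, 0, 0, 0, 0, -1]

```text
time_s: 8.62
tool_pos: [0.472, -0.144, 0.182]
tool_rot: [179.9, 30.3, 102.6]
force: [-5.5, 6.1, 14.3]
grip_width: 0.0353
grasp_force: 39.5
```

```bash
python3 - <<'E'
from h import *
q()
E
```

```text
8.625 gp [ 0.4904 -0.2247  0.0404] z [ 0.1121 -0.4924 -0.8631] y [0.9757 0.2193 0.0017] q [ 33.  14. -31. 123.  52.  49. -21.] F [-5.5141  6.1167 14.2788] 0.03534615206392422 39.52422223062413
```

>>> drive_tool:
  rows: [0, 0, 0, 0, 0, 0, -0.15, 0, 0, 0, 0, 0, 0, 0, 0, 0, 0, 0, 0, 0, 0.3, 0, 0, 0, 0, 0, 0, 0.4, 0, 0, 0, 0, 0, 0, 0.4]

```text
time_s: 9.25
tool_pos: [0.4713, -0.1442, 0.1797]
tool_rot: [180.0, 30.1, 102.7]
force: [0.3, -0.3, 0.3]
grip_width: 0.0595
grasp_force: 0.0
```

>>> drive_tool:
  rows: [0, 0, -0.02, 0, 0, 0, 0.4, 0, 0, -0.03, 0, 0, 0, 0.4, 0, 0, -0.03, 0, 0, 0, 0.4, 0, 0, -0.03, 0, 0, 0, 0.4, 0, 0, -0.03, 0, 0, 0, 0.4]

```text
time_s: 9.88
tool_pos: [0.4555, -0.0752, 0.3018]
tool_rot: [180.0, 30.1, 102.7]
force: [0.0, 0.4, -0.6]
grip_width: 0.0611
grasp_force: 0.0
```

```bash
python3 - <<'E'
from h import *
import cv2
q()
g,r=now()
# ear: heading of tool y candidates
e=np.array([.577,.029]);ry=-23.5-45   # tool y heading -> tool x heading = ry+90
Re=rot(0,ry+90)
plan([((.52,-.05,.2),Re,12,.0),((*e,.15),Re,4,.0)])
E
```

```text
9.875 gp [ 0.4737 -0.1555  0.16  ] z [ 0.1111 -0.4895 -0.8649] y [0.9754 0.2203 0.0006] q [ 32.  -0. -37. 120.  35.  61. -10.] F [ 0.0488  0.3706 -0.6236] 0.061126464117466965 0.0
-0.0012,0.0104,-0.0066,0.031,0.036,0.115,0,
-0.0003,0.0096,-0.0065,0.031,0.036,0.115,0,
0.0004,0.0087,-0.0065,0.031,0.036,0.116,0,
0.001,0.0077,-0.0063,0.031,0.036,0.115,0,
0.0016,0.0066,-0.0061,0.031,0.037,0.115,0,

0.0019,0.0055,-0.0059,0.031,0.036,0.115,0,
0.0021,0.0044,-0.0055,0.031,0.036,0.115,0,
0.0023,0.0032,-0.0053,0.031,0.036,0.116,0,
0.0022,0.0021,-0.0048,0.031,0.036,0.115,0,
0.002,0.001,-0.0045,0.031,0.036,0.115,0,

0.0017,-0.0001,-0.0041,0.032,0.036,0.115,0,
0.0012,-0.0011,-0.0036,0.031,0.036,0.115,0,
0.0205,-0.0132,0.0125,0,0,0,0,
0.0205,-0.0131,0.0125,0,0,0,0,
0.0205,-0.0131,0.0125,0,0,0,0,

0.0205,-0.0132,0.0125,0,0,0,0,
```

>>> drive_tool:
  rows: [-0.0012, 0.0104, -0.0066, 0.031, 0.036, 0.115, 0, -0.0003, 0.0096, -0.0065, 0.031, 0.036, 0.115, 0, 0.0004, 0.0087, -0.0065, 0.031, 0.036, 0.116, 0, 0.001, 0.0077, -0.0063, 0.031, 0.036, 0.115, 0, 0.0016, 0.0066, -0.0061, 0.031, 0.037, 0.115, 0]
  grip_force: 60

```text
time_s: 10.5
tool_pos: [0.4976, -0.0597, 0.3313]
tool_rot: [174.3, 17.6, 67.0]
force: [-0.6, 0.2, 0.5]
grip_width: 0.0435
grasp_force: 0.0
```

>>> drive_tool:
  rows: [0.0019, 0.0055, -0.0059, 0.031, 0.036, 0.115, 0, 0.0021, 0.0044, -0.0055, 0.031, 0.036, 0.115, 0, 0.0023, 0.0032, -0.0053, 0.031, 0.036, 0.116, 0, 0.0022, 0.0021, -0.0048, 0.031, 0.036, 0.115, 0, 0.002, 0.001, -0.0045, 0.031, 0.036, 0.115, 0]

```text
time_s: 11.12
tool_pos: [0.5183, -0.0536, 0.3557]
tool_rot: [177.0, 4.4, 34.4]
force: [-0.8, -0.3, 0.5]
grip_width: 0.0436
grasp_force: 0.0
```

>>> drive_tool:
  rows: [0.0017, -0.0001, -0.0041, 0.032, 0.036, 0.115, 0, 0.0012, -0.0011, -0.0036, 0.031, 0.036, 0.115, 0]

```text
time_s: 11.38
tool_pos: [0.5203, -0.0505, 0.3632]
tool_rot: [-179.9, -0.0, 21.3]
force: [-0.5, -0.2, 0.3]
grip_width: 0.0435
grasp_force: 0.0
```

```bash
python3 - <<'E'
from h import *
import cv2
q()
t=read_camera("top")["color"][155:245,270:430];s=read_camera("side")["color"][150:270,260:400]
cv2.imwrite("pics/rest.png",np.hstack([cv2.resize(s,(420,360),interpolation=2),cv2.resize(t,(380,360),interpolation=2)]))
plan([((.577,.029,.15),rot(0,21.5),4,0)])
E
```

```text
11.375 gp [ 0.5203 -0.0502  0.1992] z [-0.0001  0.0018 -1.    ] y [ 0.3633 -0.9317 -0.0017] q [ 34.   6. -33. 103.   4.  71. -69.] F [-0.4962 -0.1671  0.3138] 0.04352581077132719 0.0
0.0205,-0.0134,0.0124,0,0,0,0,
0.0205,-0.0134,0.0124,0,0,0,0,
0.0205,-0.0134,0.0124,0,0,-0.001,0,
0.0205,-0.0134,0.0124,0,0,0,0,
```

View pics/rest.png

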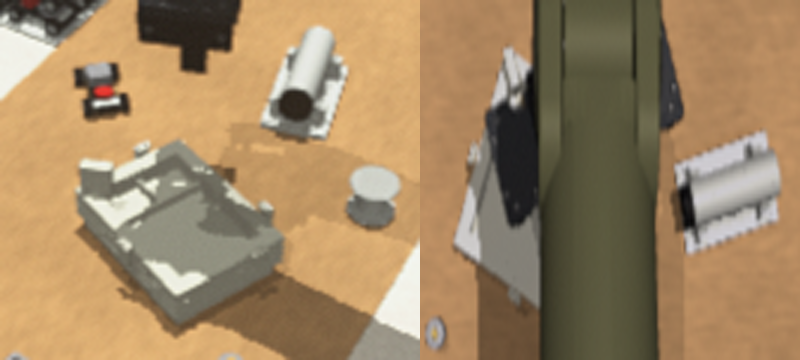

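The tube lies in the cradle: in the top view its ends are at about (680,212) and (778,170), centred on the base. The tray is undisturbed with the ear at about (511,62). On to the ear.

>>> drive_tool:
  rows: [0.0205, -0.0134, 0.0124, 0, 0, 0, 0, 0.0205, -0.0134, 0.0124, 0, 0, 0, 0, 0.0205, -0.0134, 0.0124, 0, 0, -0.001, 0, 0.0205, -0.0134, 0.0124, 0, 0, 0, 0, 0, 0, 0, 0, 0, 0, 0]

```text
time_s: 12.1
tool_pos: [0.5767, 0.0313, 0.3123]
tool_rot: [-179.9, 0.1, 21.9]
force: [0.0, 0.8, 0.2]
grip_width: 0.0438
grasp_force: 0.0
```

```bash
python3 - <<'E'
from h import *
import cv2
q()
t=read_camera("top")["color"][155:225,270:370];s=read_camera("side")["color"][160:250,250:370]
cv2.imwrite("pics/ear.png",np.hstack([cv2.resize(s,(480,360),interpolation=2),cv2.resize(t,(320,360),interpolation=2)]))
E
```

```text
12.1 gp [0.5762 0.0315 0.1483] z [-0.003   0.0012 -1.    ] y [ 0.373  -0.9278 -0.0022] q [ 25.  17. -36.  99.  10.  68. -82.] F [0.0474 0.7608 0.1506] 0.04383989878138372 0.0
```

View pics/ear.png

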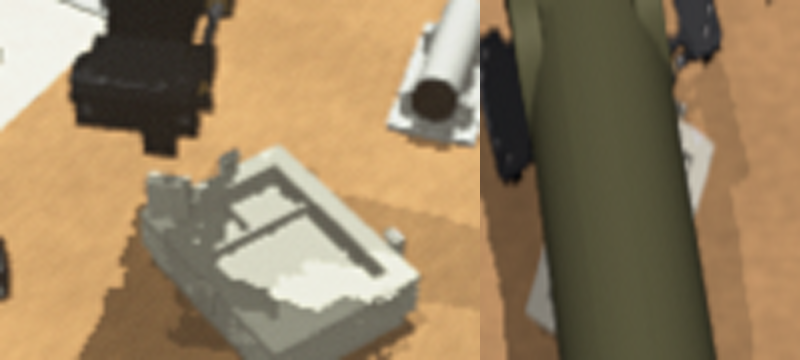

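The side view shows the tips at (163,152) above the ear top at (172,180), aligned along the ear. I'll descend and close.

>>> drive_tool:
  rows: [0, 0.0025, 0.018, 0, 0, 0, 0, 0, 0, 0.019, 0, 0, 0, 0, 0, 0, 0.019, 0, 0, 0, 0, 0, 0, 0.018, 0, 0, 0, 0, 0, 0, 0, 0, 0, 0, -0.4]

```text
time_s: 12.82
tool_pos: [0.5769, 0.0271, 0.2374]
tool_rot: [-179.9, 0.2, 21.6]
force: [-0.1, 0.4, -0.1]
grip_width: 0.0394
grasp_force: 0.0
```

>>> drive_tool:
  rows: [0, 0, 0, 0, 0, 0, -0.6, 0, 0, 0, 0, 0, 0, -0.8, 0, 0, 0, 0, 0, 0, -1, 0, 0, 0, 0, 0, 0, -1, 0, 0, 0, 0, 0, 0, -1]

```text
time_s: 13.45
tool_pos: [0.578, 0.0274, 0.2404]
tool_rot: [-180.0, -0.1, 21.6]
force: [-0.7, 0.9, 3.8]
grip_width: 0.0118
grasp_force: 60.0
```

```bash
python3 - <<'E'
from h import *
q()
g,r=now()
# peel: rotate about axis through far corner, parallel to tool y; far corner hinge in world
c,s=np.cos(np.radians(-23.5)),np.sin(np.radians(-23.5))
C=np.array([.4997+c*-.080-s*-.060,.0137+s*-.080+c*-.060,.046]);print("far",C,"ear exp",.4997+c*.065-s*.045,.0137+s*.065+c*.045)
ax=r.as_matrix()[:,1]
def rotated(th):
    Q=R.from_rotvec(ax*np.radians(th)); return C+Q.apply(g-C),Q*r
for th in(-20,20): print(th,rotated(th)[0])
sg=1 if rotated(20)[0][2]>g[2] else -1
segs=[(*rotated(sg*th),1,-1) for th in np.arange(1,15.1,1)]
plan(segs)
E
```

```text
13.45 gp [0.5782 0.0275 0.0764] z [ 0.0009  0.0005 -1.    ] y [ 0.3678 -0.9299 -0.0002] q [ 24.  21. -34. 103.  14.  60. -84.] F [-0.7283  0.8623  3.8462] 0.01178094983230279 60.00104016624391
far [ 0.4024 -0.0094  0.046 ] ear exp 0.5772526129366691 0.02904901386718958
-20 [0.5779 0.0274 0.014 ]
20 [0.5586 0.0198 0.1351]
-0.0034,0,-0.0031,0,0.017,0,-1,
-0.0034,0,-0.003,0,0.018,0,-1,
-0.0035,0,-0.0031,0,0.017,0,-1,
-0.0034,0,-0.003,0,0.018,0,-1,
-0.0034,0,-0.0031,0,0.017,0,-1,

-0.0034,0,-0.0031,0,0.018,0,-1,
-0.0034,0,-0.003,0,0.017,0,-1,
-0.0034,0,-0.0031,0,0.018,0,-1,
-0.0035,0,-0.003,0,0.017,0,-1,
-0.0034,0,-0.0031,0,0.018,0,-1,

-0.0034,0,-0.0031,0,0.017,0,-1,
-0.0034,0,-0.003,0,0.017,0,-1,
-0.0034,0,-0.0031,0,0.018,0,-1,
-0.0034,0,-0.003,0,0.017,0,-1,
-0.0035,0,-0.0031,0,0.018,0,-1,
```

>>> drive_tool:
  rows: [-0.0034, 0, -0.0031, 0, 0.017, 0, -1, -0.0034, 0, -0.003, 0, 0.018, 0, -1, -0.0035, 0, -0.0031, 0, 0.017, 0, -1, -0.0034, 0, -0.003, 0, 0.018, 0, -1, -0.0034, 0, -0.0031, 0, 0.017, 0, -1]

```text
time_s: 14.08
tool_pos: [0.5606, 0.0206, 0.254]
tool_rot: [-179.9, -5.0, 21.6]
force: [0.1, 0.6, -4.3]
grip_width: 0.0117
grasp_force: 60.0
```

>>> drive_tool:
  rows: [-0.0034, 0, -0.0031, 0, 0.018, 0, -1, -0.0034, 0, -0.003, 0, 0.017, 0, -1, -0.0034, 0, -0.0031, 0, 0.018, 0, -1, -0.0035, 0, -0.003, 0, 0.017, 0, -1, -0.0034, 0, -0.0031, 0, 0.018, 0, -1]

```text
time_s: 14.7
tool_pos: [0.5431, 0.0134, 0.2669]
tool_rot: [-179.9, -10.0, 21.5]
force: [-0.8, -0.2, -10.2]
grip_width: 0.0116
grasp_force: 60.0
```

```bash
python3 - <<'E'
from h import *
import cv2
q()
s=read_camera("side")["color"][150:260,250:390]
cv2.imwrite("pics/peel.png",cv2.resize(s,(700,550),interpolation=2))
E
```

```text
14.7 gp [0.5695 0.0241 0.1054] z [ 0.1608  0.0648 -0.9849] y [ 0.3675 -0.93   -0.0012] q [ 31.  12. -37. 111.   5.  50. -76.] F [ -0.8245  -0.1905 -10.2223] 0.01158125468097874 59.99814122915268
```

View pics/peel.png

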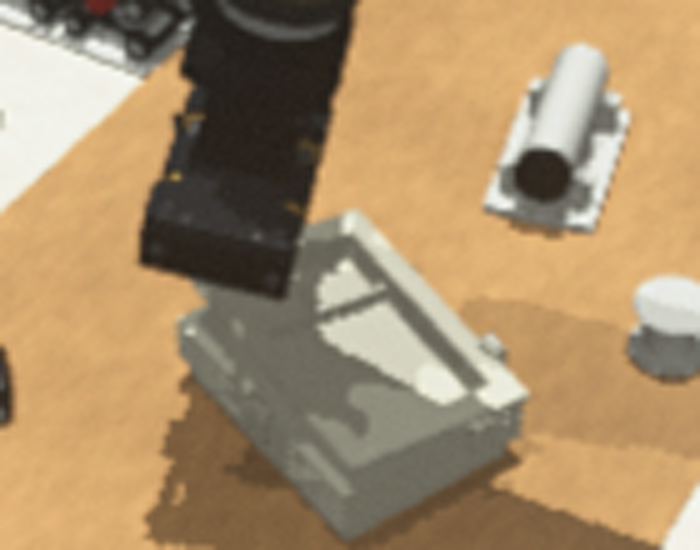

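The tray is tilting with the ear: the near rim edge has lifted at (180,330) and the far corner at (345,460) is still down. I'll continue the peel.

>>> drive_tool:
  rows: [-0.0034, 0, -0.0031, 0, 0.017, 0, -1, -0.0034, 0, -0.003, 0, 0.017, 0, -1, -0.0034, 0, -0.0031, 0, 0.018, 0, -1, -0.0034, 0, -0.003, 0, 0.017, 0, -1, -0.0035, 0, -0.0031, 0, 0.018, 0, -1]

```text
time_s: 15.38
tool_pos: [0.5245, 0.0061, 0.2783]
tool_rot: [-179.9, -14.9, 21.6]
force: [-0.1, -2.1, -13.2]
grip_width: 0.0125
grasp_force: 62.2
```

>>> drive_tool:
  rows: [-0.0034, 0, -0.0031, 0, 0.018, 0, -1, -0.0034, 0, -0.003, 0, 0.017, 0, -1, -0.0034, 0, -0.0031, 0, 0.018, 0, -1, -0.0035, 0, -0.003, 0, 0.017, 0, -1, -0.0034, 0, -0.0031, 0, 0.018, 0, -1]

```text
time_s: 16.0
tool_pos: [0.505, -0.0016, 0.2878]
tool_rot: [-179.9, -20.0, 21.6]
force: [-1.6, -3.9, -19.4]
grip_width: 0.0138
grasp_force: 65.2
```

```bash
python3 - <<'E'
from h import *
q()
g,r=now();Re=rot(0,21.5)
off=.079*np.array([np.cos(np.radians(11.2)),np.sin(np.radians(11.2))])
e=np.array([.497,.249])+off; print(e)
plan([(g+[0,0,.05],r,5,-1),(g+[0,0,.10],r,3,-1),((*e,.24),Re,12,-1)])
E
```

```text
16.0 gp [0.557  0.0192 0.1336] z [ 0.3171  0.1265 -0.9399] y [ 0.3681 -0.9298 -0.0009] q [ 38.   1. -38. 118.  -9.  42. -62.] F [ -1.578   -3.9443 -19.3962] 0.013764818359923318 65.20271513611078
[0.5745 0.2643]
0.0034,0,-0.0094,0,0,0,-1,
0.0034,0,-0.0094,0,0,0,-1,
0.0034,0,-0.0094,0,0,0,-1,
0.0035,0,-0.0094,0,0,0,-1,
0.0034,0,-0.0094,0,0,0,-1,

0.0057,-0.0001,-0.0157,0,0,0,-1,
0.0056,0,-0.0156,0,0,0,-1,
0.0057,0,-0.0157,0,0,0,-1,
0.0133,-0.0185,0.0026,0,-0.029,0,-1,
0.0134,-0.0184,0.0024,0,-0.029,0,-1,

0.0134,-0.0185,0.0021,0,-0.029,0,-1,
0.0135,-0.0185,0.0019,0,-0.029,0.001,-1,
0.0134,-0.0185,0.0016,0,-0.029,0,-1,
0.0136,-0.0185,0.0013,-0.001,-0.029,0,-1,
0.0136,-0.0185,0.0011,0,-0.029,0,-1,

0.0136,-0.0184,0.0009,0,-0.029,0,-1,
0.0136,-0.0185,0.0005,0,-0.029,0,-1,
0.0136,-0.0185,0.0004,0,-0.029,0,-1,
0.0136,-0.0185,0,0,-0.029,0,-1,
0.0137,-0.0185,-0.0002,0,-0.029,0.001,-1,
```

>>> drive_tool:
  rows: [0.0008, 0, -0.0023, 0, 0, 0, -1, 0.0008, 0, -0.0023, 0, 0, 0, -1]

```text
time_s: 16.25
tool_pos: [0.504, -0.0016, 0.2915]
tool_rot: [-179.8, -19.7, 21.5]
force: [-3.7, -4.9, -22.4]
grip_width: 0.014
grasp_force: 64.6
```

>>> drive_tool:
  rows: [0.0008, 0, -0.0023, 0, 0, 0, -1, 0.0008, 0, -0.0023, 0, 0, 0, -1]

```text
time_s: 16.5
tool_pos: [0.5028, -0.0017, 0.295]
tool_rot: [-179.8, -19.5, 21.6]
force: [-7.5, -5.5, -23.9]
grip_width: 0.0145
grasp_force: 64.0
```

```bash
python3 - <<'E'
from h import *
q();print(get_obs()["wrist_torque"])
E
```

```text
16.5 gp [0.5534 0.019  0.1404] z [ 0.3086  0.1264 -0.9428] y [ 0.3688 -0.9295 -0.0039] q [ 38.   1. -38. 118. -10.  44. -62.] F [ -7.5053  -5.4956 -23.9065] 0.014504711973728516 63.99930224554993
[-0.3168  3.5635  0.3916]
```

```bash
python3 - <<'E'
from h import *
import cv2
s=read_camera("side")["color"][165:260,275:365];t=read_camera("top")["color"][155:245,270:350]
cv2.imwrite("pics/bind.png",np.hstack([cv2.resize(s,(455,480),interpolation=2),cv2.resize(t,(345,388),interpolation=2).__class__(0) if 0 else cv2.copyMakeBorder(cv2.resize(t,(345,388),interpolation=2),0,92,0,0,0)]))
E
```

```text
(no output)
```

View pics/bind.png

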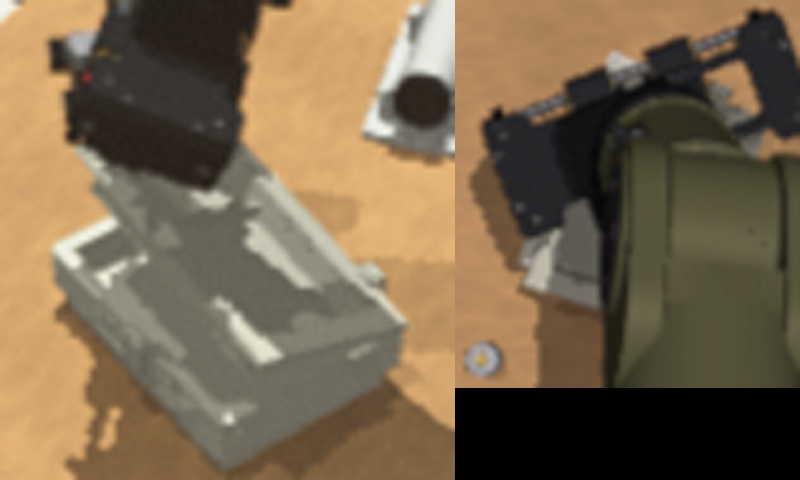

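The side view shows the +y side of the tray well up, with its -x+y corner at about (262,362). The -y side is still close to the stack along (405,322) to (240,150). I'll compare that with the expected rigid tilt.

```bash
python3 - <<'E'
from h import *
o=get_obs();print(o["force"],o["wrist_torque"],o["tool_pos"])
g,r=now()
tr0=R.from_euler("z",-23.5,degrees=True); r0=rot(0,21.6); rel=r0.inv()*tr0
k=455/90
def show(trR,org,lab):
    print(lab,{n:np.round((proj("side",org+trR.apply(p))-[275,165])*k+0).astype(int).tolist() for n,p in dict(mm=(-.08,-.06,.022),mp=(-.08,.06,.022),pm=(.08,-.06,.022),pp=(.08,.06,.022)).items()}, {n:round((org+trR.apply(p))[2],3) for n,p in dict(far=(-.08,-.06,.018),mp=(-.08,.06,.018),pm=(.08,-.06,.018),ear=(.065,.045,.043)).items()})
show(tr0,np.array([.4997,.0137,.028]),"nested")
trR=r*rel; show(trR,g-trR.apply([.065,.045,.0484]),"rigid")
for roll in(-6,-12,6,12):
    t2=r*R.from_rotvec([np.radians(roll),0,0])*rel; show(t2,g-t2.apply([.065,.045,.0484]),f"roll{roll}")
E
```

```text
[ -5.894   -5.1429 -23.691 ] [-0.1905  3.3339  0.4087] [ 0.5028 -0.0018  0.295 ]
nested {'mm': [406, 322], 'mp': [223, 422], 'pm': [227, 157], 'pp': [51, 241]} {'far': np.float64(0.046), 'mp': np.float64(0.046), 'pm': np.float64(0.046), 'ear': np.float64(0.071)}
rigid {'mm': [421, 314], 'mp': [248, 377], 'pm': [253, 100], 'pp': [80, 145]} {'far': np.float64(0.053), 'mp': np.float64(0.082), 'pm': np.float64(0.09), 'ear': np.float64(0.135)}
roll-6 {'mm': [419, 314], 'mp': [241, 386], 'pm': [259, 87], 'pp': [81, 141]} {'far': np.float64(0.05), 'mp': np.float64(0.071), 'pm': np.float64(0.099), 'ear': np.float64(0.135)}
roll-12 {'mm': [417, 312], 'mp': [234, 393], 'pm': [265, 74], 'pp': [82, 138]} {'far': np.float64(0.048), 'mp': np.float64(0.06), 'pm': np.float64(0.107), 'ear': np.float64(0.135)}
roll6 {'mm': [423, 314], 'mp': [256, 366], 'pm': [246, 115], 'pp': [79, 148]} {'far': np.float64(0.056), 'mp': np.float64(0.093), 'pm': np.float64(0.082), 'ear': np.float64(0.135)}
roll12 {'mm': [425, 313], 'mp': [265, 352], 'pm': [240, 130], 'pp': [78, 151]} {'far': np.float64(0.059), 'mp': np.float64(0.104), 'pm': np.float64(0.074), 'ear': np.float64(0.135)}
```

>>> drive_tool:
  rows: [0, -0.0049, 0, -0.03, 0, 0, -1, 0, -0.0049, 0, -0.03, 0, 0, -1, 0, 0, 0, 0, 0, 0, -1]

```text
time_s: 17.02
tool_pos: [0.4991, 0.008, 0.2949]
tool_rot: [176.8, -19.5, 21.6]
force: [-6.8, -6.3, -22.2]
grip_width: 0.0153
grasp_force: 68.2
```

```bash
python3 - <<'E'
from h import *
q();print(get_obs()["wrist_torque"])
E
```

```text
17.025 gp [0.5533 0.0195 0.1406] z [ 0.3301  0.0703 -0.9413] y [ 0.3499 -0.9353  0.0528] q [ 37.  -0. -39. 119.  -5.  42. -68.] F [ -6.7584  -6.3241 -22.2405] 0.015269097694178087 68.24964534008359
[0.1928 3.5817 0.3367]
```

>>> drive_tool:
  rows: [-0.002, -0.0021, -0.0008, 0, 0, 0, -1, 0, 0, 0, 0, 0, 0, -1]

```text
time_s: 17.27
tool_pos: [0.4975, 0.0086, 0.2959]
tool_rot: [176.7, -19.7, 21.5]
force: [-3.2, -6.7, -22.5]
grip_width: 0.0159
grasp_force: 68.9
```

>>> drive_tool:
  rows: [-0.002, -0.0021, -0.0008, 0, 0, 0, -1, 0, 0, 0, 0, 0, 0, -1]

```text
time_s: 17.52
tool_pos: [0.4958, 0.0096, 0.2969]
tool_rot: [176.6, -19.9, 21.5]
force: [-0.1, -5.9, -21.2]
grip_width: 0.0156
grasp_force: 69.7
```

```bash
python3 - <<'E'
from h import *
q();print(get_obs()["wrist_torque"])
E
```

```text
17.525 gp [0.5512 0.021  0.1429] z [ 0.3376  0.0698 -0.9387] y [ 0.3479 -0.9359  0.0556] q [ 37.  -1. -39. 120.  -6.  42. -68.] F [ -0.0557  -5.9001 -21.23  ] 0.015585716362071627 69.65890682253303
[0.061  2.2129 0.3711]
```

```bash
python3 - <<'E'
from h import *
g0=np.array([.5782,.0275,.0755]);r0=rot(0,21.6)
tr0=R.from_euler("z",-23.5,degrees=True);O=np.array([.4997,.0137,.028])
def tgt(th): # rotate about tray -x edge
    P=O+tr0.apply([-.08,0,.018]);Q=R.from_rotvec(tr0.apply([0,-np.radians(th),0]))
    return P+Q.apply(g0-P),Q*r0
print(tgt(6)[0],tgt(16)[0])
plan([(*tgt(6),8,-1)]);print("--")
plan([(*tgt(6+k),1,-1) for k in range(1,13)],start=tgt(6))
E
```

```text
[0.5746 0.029  0.0907] [0.5655 0.033  0.1147]
0.0063,-0.0006,0.0073,-0.002,-0.034,-0.003,-1,
0.0065,-0.0006,0.0072,-0.002,-0.034,-0.002,-1,
0.0067,-0.0006,0.0073,-0.001,-0.034,-0.003,-1,
0.007,-0.0006,0.0071,-0.002,-0.034,-0.003,-1,
0.0073,-0.0006,0.0072,-0.002,-0.034,-0.003,-1,

0.0075,-0.0007,0.007,-0.002,-0.034,-0.002,-1,
0.0077,-0.0006,0.007,-0.002,-0.034,-0.003,-1,
0.0079,-0.0007,0.007,-0.001,-0.034,-0.003,-1,
--
-0.0024,-0.0024,-0.0025,-0.012,0.012,0,-1,
-0.0024,-0.0024,-0.0026,-0.013,0.013,0,-1,
-0.0024,-0.0024,-0.0025,-0.012,0.012,0,-1,
-0.0024,-0.0024,-0.0025,-0.012,0.012,0,-1,
-0.0024,-0.0024,-0.0025,-0.013,0.013,0,-1,

-0.0024,-0.0024,-0.0026,-0.012,0.012,0,-1,
-0.0024,-0.0025,-0.0025,-0.013,0.012,0,-1,
-0.0024,-0.0024,-0.0025,-0.012,0.013,0,-1,
-0.0024,-0.0024,-0.0025,-0.012,0.012,0,-1,
-0.0024,-0.0024,-0.0026,-0.013,0.012,0,-1,

-0.0024,-0.0024,-0.0025,-0.012,0.013,0,-1,
-0.0024,-0.0024,-0.0025,-0.012,0.012,0,-1,
```

>>> drive_tool:
  rows: [0.0063, -0.0006, 0.0073, -0.002, -0.034, -0.003, -1, 0.0065, -0.0006, 0.0072, -0.002, -0.034, -0.002, -1, 0.0067, -0.0006, 0.0073, -0.001, -0.034, -0.003, -1]

```text
time_s: 17.9
tool_pos: [0.5203, 0.0198, 0.2841]
tool_rot: [176.2, -14.1, 21.7]
force: [-8.7, -4.8, -5.6]
grip_width: 0.0152
grasp_force: 69.1
```

>>> drive_tool:
  rows: [0.007, -0.0006, 0.0071, -0.002, -0.034, -0.003, -1, 0.0073, -0.0006, 0.0072, -0.002, -0.034, -0.003, -1]

```text
time_s: 18.15
tool_pos: [0.536, 0.0266, 0.2737]
tool_rot: [176.0, -10.1, 21.7]
force: [-10.5, -5.6, -2.4]
grip_width: 0.0154
grasp_force: 69.3
```

```bash
python3 - <<'E'
from h import *
import cv2
q();print(get_obs()["wrist_torque"])
E
```

```text
18.15 gp [0.5669 0.0267 0.1126] z [ 0.1882  0.0006 -0.9821] y [ 0.358  -0.9312  0.068 ] q [ 31.  10. -40. 112.  10.  50. -82.] F [-10.5438  -5.6023  -2.3677] 0.015409053729774596 69.26851547974366
[0.4051 3.3329 0.5557]
```

>>> drive_tool:
  rows: [0.005, -0.0006, 0.008, -0.002, -0.034, -0.002, -1, 0.005, -0.0006, 0.008, -0.002, -0.034, -0.003, -1]

```text
time_s: 18.4
tool_pos: [0.5515, 0.0334, 0.263]
tool_rot: [175.7, -7.0, 21.8]
force: [2.4, 2.2, 4.8]
grip_width: 0.0116
grasp_force: 60.0
```

>>> drive_tool:
  rows: [0, 0, 0, 0, 0, 0, -0.5, 0, 0, 0, 0, 0, 0, -0.2, 0, 0, 0, 0, 0, 0, 0, 0, 0, 0, 0, 0, 0, 0]

```text
time_s: 18.9
tool_pos: [0.5476, 0.0309, 0.2586]
tool_rot: [175.8, -6.4, 21.7]
force: [0.1, 0.2, -0.3]
grip_width: 0.0403
grasp_force: 0.0
```

```bash
python3 - <<'E'
from h import *
q();print(get_obs()["wrist_torque"])
g0=np.array([.5782,.0275,.0755]);r0=rot(0,21.6)
plan([(g0+[0,0,.004],r0,5,0)])
E
```

```text
18.9 gp [0.569  0.0264 0.0961] z [ 0.1307 -0.0276 -0.991 ] y [ 0.3617 -0.9294  0.0735] q [ 28.  14. -39. 110.  15.  53. -86.] F [ 0.1446  0.2385 -0.3143] 0.04033355665917134 0.0
[ 0.0473  0.1414 -0.037 ]
0.0051,0.0026,0.0036,0.015,-0.022,0,0,
0.0051,0.0027,0.0035,0.015,-0.023,-0.001,0,
0.0052,0.0028,0.0035,0.014,-0.022,0,0,
0.0053,0.0028,0.0035,0.015,-0.022,0,0,
0.0054,0.0028,0.0034,0.015,-0.023,-0.001,0,
```

>>> drive_tool:
  rows: [0.0051, 0.0026, 0.0036, 0.015, -0.022, 0, 0, 0.0051, 0.0027, 0.0035, 0.015, -0.023, -0.001, 0, 0.0052, 0.0028, 0.0035, 0.014, -0.022, 0, 0, 0.0053, 0.0028, 0.0035, 0.015, -0.022, 0, 0, 0.0054, 0.0028, 0.0034, 0.015, -0.023, -0.001, 0]

```text
time_s: 19.52
tool_pos: [0.5787, 0.0278, 0.2428]
tool_rot: [-179.9, 0.1, 21.6]
force: [-0.9, -0.5, 0.6]
grip_width: 0.0432
grasp_force: 0.3
```

```bash
python3 - <<'E'
from h import *
import cv2
q()
# colour-free check: compare side picture with the start, in the tray's far region, by best shift
a=cv2.imread("pics/side0.png");b=read_camera("side")["color"]
tr=R.from_euler("z",-23.5,degrees=True);O=np.array([.4997,.0137,.028])
for n,p in dict(mm=(-.08,-.06,.022),mp=(-.08,.06,.022),pp=(.08,.06,.022)).items():
    u,v=proj("side",O+tr.apply(p)).round().astype(int)
    A=cv2.cvtColor(a,6);B=cv2.cvtColor(b,6)
    res=cv2.matchTemplate(B[v-16:v+17,u-16:u+17],A[v-8:v+9,u-8:u+9],cv2.TM_CCOEFF_NORMED)
    _,m,_,l=cv2.minMaxLoc(res);print(n,(u,v),round(m,2),np.array(l)-8)
E
```

```text
19.525 gp [0.5783 0.0279 0.0788] z [-0.003   0.0011 -1.    ] y [ 0.3686 -0.9296 -0.0021] q [ 27.  22. -38. 103.  15.  61. -85.] F [-0.8883 -0.4679  0.6298] 0.043247848674279395 0.3240033338806825
mm (np.int64(355), np.int64(229)) 0.66 [-2 -8]
mp (np.int64(319), np.int64(249)) 0.87 [-2 -6]
pp (np.int64(285), np.int64(213)) 0.33 [-2  3]
```

>>> drive_tool:
  rows: [0, 0, 0, 0, 0, 0, -0.4, 0, 0, 0, 0, 0, 0, -0.7, 0, 0, 0, 0, 0, 0, -1, 0, 0, 0, 0, 0, 0, -1, 0, 0, 0, 0, 0, 0, -1]
  grip_force: 60

```text
time_s: 20.25
tool_pos: [0.5785, 0.028, 0.2437]
tool_rot: [-180.0, -0.0, 21.7]
force: [2.1, -0.4, 1.3]
grip_width: 0.0117
grasp_force: 60.0
```

```bash
python3 - <<'E'
from h import *
import cv2
q();print(get_obs()["wrist_torque"])
a=cv2.imread("pics/side0.png");b=read_camera("side")["color"];cv2.imwrite("pics/x.png",b)
tr=R.from_euler("z",-23.5,degrees=True);O=np.array([.4997,.0137,.028])
A=cv2.Canny(a,60,150);B=cv2.Canny(b,60,150)
# score of tray rim outline edges against distance map for nested / raised hypotheses
D=cv2.distanceTransform(255-B,cv2.DIST_L2,3);D0=cv2.distanceTransform(255-A,cv2.DIST_L2,3)
def score(D,z,px,ry):
    Q=tr*R.from_euler("yx",[ry,px],degrees=True);c=O+[0,0,z]
    e=[((-.08,-.06,.022),(-.08,.06,.022)),((-.08,.06,.022),(.03,.06,.022)),((-.08,-.06,.022),(.08,-.06,.022))]
    s=[]
    for p0,p1 in e:
        for k in np.linspace(0.03,.97,25):
            u,v=proj("side",c+Q.apply(np.array(p0)*(1-k)+np.array(p1)*k)).round().astype(int);s.append(min(D[v,u],4))
    return np.mean(s)
import itertools
for nm,d in(("start",D0),("now",D)):
    L=sorted((score(d,z,p,r),z,p,r) for z in np.arange(0,.02,.002) for p in range(-8,9,2) for r in range(-8,9,2));print(nm,[tuple(np.round(l,3)) for l in L[:4]])
E
```

```text
20.25 gp [0.5787 0.0281 0.0797] z [ 0.0007  0.0005 -1.    ] y [ 0.3692 -0.9294 -0.0002] q [ 27.  22. -38. 103.  15.  61. -85.] F [ 2.0684 -0.4477  1.2636] 0.011725546285425808 60.0444301777939
[-0.0498 -0.322   0.0527]
start [(np.float64(0.451), np.float64(0.002), np.float64(-2.0), np.float64(0.0)), (np.float64(0.455), np.float64(0.0), np.float64(-2.0), np.float64(0.0)), (np.float64(0.476), np.float64(0.0), np.float64(0.0), np.float64(0.0)), (np.float64(0.53), np.float64(0.0), np.float64(-2.0), np.float64(2.0))]
now [(np.float64(0.829), np.float64(0.018), np.float64(-4.0), np.float64(6.0)), (np.float64(0.96), np.float64(0.016), np.float64(-2.0), np.float64(8.0)), (np.float64(0.962), np.float64(0.0), np.float64(8.0), np.float64(0.0)), (np.float64(0.973), np.float64(0.002), np.float64(8.0), np.float64(0.0))]
```

>>> drive_tool:
  rows: [0, 0, -0.004, 0, 0, 0, -1, 0, 0, -0.004, 0, 0, 0, -1]

```text
time_s: 20.6
tool_pos: [0.5778, 0.0278, 0.251]
tool_rot: [-179.9, 0.1, 21.6]
force: [0.7, -0.2, -0.8]
grip_width: 0.0116
grasp_force: 60.0
```

>>> drive_tool:
  rows: [0, 0, -0.004, 0, 0, 0, -1, 0, 0, -0.004, 0, 0, 0, -1]

```text
time_s: 20.85
tool_pos: [0.5781, 0.0278, 0.2594]
tool_rot: [-179.9, 0.1, 21.6]
force: [0.0, -0.6, -0.6]
grip_width: 0.0114
grasp_force: 60.0
```

```bash
python3 - <<'E'
from h import *
q();print(get_obs()["wrist_torque"])
E
```

```text
20.85 gp [0.5779 0.0279 0.0954] z [-0.0014  0.0005 -1.    ] y [ 0.3686 -0.9296 -0.001 ] q [ 27.  21. -38. 102.  14.  62. -85.] F [ 0.0041 -0.5523 -0.5853] 0.011440981703173684 60.042185526881894
[-0.0454 -0.0622  0.0365]
```

The tray is free, since only its weight shows in the force. I'll lift clear and check its attitude.

>>> drive_tool:
  rows: [0, 0, -0.015, 0, 0, 0, -1, 0, 0, -0.025, 0, 0, 0, -1, 0, 0, -0.03, 0, 0, 0, -1, 0, 0, -0.03, 0, 0, 0, -1, 0, 0, -0.03, 0, 0, 0, -1]

```text
time_s: 21.48
tool_pos: [0.5782, 0.028, 0.3913]
tool_rot: [-180.0, -0.0, 21.7]
force: [0.7, -0.6, -0.5]
grip_width: 0.0114
grasp_force: 60.0
```

```bash
cat > fit.py <<'E'
from h import *
import cv2
from scipy.optimize import minimize
q()
g,r=now()
rel=rot(0,21.6).inv()*R.from_euler("z",-23.5,degrees=True)
D={}
for n in("side","top"):
    b=read_camera(n);K[n]=b;cv2.imwrite(f"pics/{n}_l.png",b["color"]);D[n]=cv2.distanceTransform(255-cv2.Canny(b["color"],50,130),cv2.DIST_L2,3)
top=[(-.08,-.06,.022),(-.08,.06,.022),(.08,.06,.022),(.08,-.06,.022)]
bot=[(-.069,-.049,0),(-.069,.049,0)]
def cost(x,full=False):
    t=r*R.from_rotvec(np.radians(x[:3]))*rel; o=g-t.apply([.065,.045,.0467+x[3]/1000])
    s=[]
    for e in((0,1),(1,2),(3,0),(2,3)):
        for k in np.linspace(.03,.97,25):
            p=o+t.apply(np.array(top[e[0]])*(1-k)+np.array(top[e[1]])*k)
            for n in D:
                u,v=proj(n,p).round().astype(int)
                if 0<=u<640 and 0<=v<400: s.append(min(D[n][v,u],5))
    return (np.mean(s),o,t) if full else np.mean(s)
best=min(((cost((a,b,0,0)),a,b) for a in range(-30,31,3) for b in range(-30,31,3)))
print(best)
m=minimize(cost,[best[1],best[2],0,0],method="Nelder-Mead",options=dict(initial_simplex=np.array([[best[1],best[2],0,0]]*5)+np.vstack([np.zeros(4),np.eye(4)*3])))
c,o,t=cost(m.x,True);z=t.as_matrix()[:,2];print(m.x,c,"level",np.degrees(np.arccos(z[2])),"centre",o+t.apply([0,0,.011]),"z",z)
for p in top: print(proj("side",o+t.apply(p)).round(),proj("top",o+t.apply(p)).round())
E
python3 fit.py
```

```text
21.475 gp [0.5782 0.0281 0.2273] z [-0.0001  0.0004 -1.    ] y [ 0.369  -0.9294 -0.0004] q [ 29.  14. -40.  94.   9.  76. -81.] F [ 0.699  -0.6024 -0.4941] 0.011449438401944356 60.04199312616115
(np.float64(2.1070844981074335), 0, -6)
[ 0.2303 -8.6931  2.3706  2.5396] 1.8814979991316796 level 8.693193726050243 centre [0.4955 0.0143 0.2012] z [0.1431 0.0487 0.9885]
[361. 179.] [319. 233.]
[319. 202.] [277. 213.]
[284. 171.] [305. 159.]
[323. 152.] [346. 178.]
```

```bash
python3 - <<'E'
from h import *
g,r=now()
plan([(g+[.003,.235,.012],r*R.from_rotvec([0,.13,0]),15,-1)])
E
```

```text
0.0045,-0.0145,-0.0008,0,0.009,0,-1,
0.0046,-0.0145,-0.0007,0,0.008,0,-1,
0.0046,-0.0145,-0.0007,0,0.009,0,-1,
0.0045,-0.0144,-0.0006,0,0.009,0,-1,
0.0046,-0.0145,-0.0006,0,0.008,0,-1,

0.0046,-0.0145,-0.0006,0,0.009,0,-1,
0.0046,-0.0145,-0.0004,0,0.009,0,-1,
0.0046,-0.0145,-0.0005,0,0.008,0,-1,
0.0045,-0.0145,-0.0003,0,0.009,0,-1,
0.0046,-0.0145,-0.0004,0,0.009,0,-1,

0.0046,-0.0144,-0.0002,0,0.008,0,-1,
0.0046,-0.0145,-0.0002,0,0.009,0,-1,
0.0046,-0.0145,-0.0002,0,0.009,0,-1,
0.0046,-0.0145,-0.0001,0,0.008,0,-1,
0.0046,-0.0145,-0.0001,0,0.009,0,-1,
```

>>> drive_tool:
  rows: [0.0045, -0.0145, -0.0008, 0, 0.009, 0, -1, 0.0046, -0.0145, -0.0007, 0, 0.008, 0, -1, 0.0046, -0.0145, -0.0007, 0, 0.009, 0, -1, 0.0045, -0.0144, -0.0006, 0, 0.009, 0, -1, 0.0046, -0.0145, -0.0006, 0, 0.008, 0, -1]

```text
time_s: 22.2
tool_pos: [0.5726, 0.1048, 0.3928]
tool_rot: [-179.9, -2.4, 21.7]
force: [-0.7, 0.2, -0.7]
grip_width: 0.0115
grasp_force: 60.0
```

>>> drive_tool:
  rows: [0.0046, -0.0145, -0.0006, 0, 0.009, 0, -1, 0.0046, -0.0145, -0.0004, 0, 0.009, 0, -1, 0.0046, -0.0145, -0.0005, 0, 0.008, 0, -1, 0.0045, -0.0145, -0.0003, 0, 0.009, 0, -1, 0.0046, -0.0145, -0.0004, 0, 0.009, 0, -1]

```text
time_s: 22.82
tool_pos: [0.5671, 0.1802, 0.3967]
tool_rot: [-179.9, -5.0, 21.6]
force: [0.3, -0.1, -0.3]
grip_width: 0.0118
grasp_force: 60.0
```

>>> drive_tool:
  rows: [0.0046, -0.0144, -0.0002, 0, 0.008, 0, -1, 0.0046, -0.0145, -0.0002, 0, 0.009, 0, -1, 0.0046, -0.0145, -0.0002, 0, 0.009, 0, -1, 0.0046, -0.0145, -0.0001, 0, 0.008, 0, -1, 0.0046, -0.0145, -0.0001, 0, 0.009, 0, -1]

```text
time_s: 23.45
tool_pos: [0.5616, 0.2559, 0.3999]
tool_rot: [-179.9, -7.4, 21.6]
force: [0.3, -0.7, -0.7]
grip_width: 0.0121
grasp_force: 60.0
```

>>> drive_tool:
  rows: [0, 0, 0, 0, 0, 0, -1, 0, 0, 0, 0, 0, 0, -1, 0, 0, 0, 0, 0, 0, -1, 0, 0, 0, 0, 0, 0, -1]

```text
time_s: 23.95
tool_pos: [0.562, 0.2543, 0.3998]
tool_rot: [-180.0, -7.4, 21.6]
force: [0.4, -0.2, -1.3]
grip_width: 0.0115
grasp_force: 60.0
```

```bash
python3 fit.py; python3 - <<'E'
from h import *
import cv2
# tube still in cradle? compare cradle patch at rest.png time is not stored raw: check dark cap position near expected
b=cv2.imread("pics/side_l.png");t=np.array([-.2198,.9755,0]);c=np.array([.4937,-.2435,.0375])
u,v=proj("side",c+.06*t);print("cap expected",u,v)
w=cv2.cvtColor(b,6)[int(v)-12:int(v)+13,int(u)-12:int(u)+13];ys,xs=np.where(w<60);print(len(xs),xs.mean()+int(u)-12,ys.mean()+int(v)-12)
E
```

```text
23.95 gp [0.5816 0.2621 0.2372] z [ 0.1195  0.0479 -0.9917] y [ 0.3676 -0.93   -0.0006] q [  11.   17.  -46.   91.   14.   70. -105.] F [ 0.4013 -0.1545 -1.2773] 0.011524318994421408 60.04224156769328
(np.float64(2.0400559970736505), 3, -6)
[ 2.6553 -8.544   2.9533  1.0801] 1.90649799734354 level 3.0959571529979284 centre [0.5021 0.252  0.2028] z [ 0.0362 -0.0401  0.9985]
[307. 246.] [226. 231.]
[253. 271.] [185. 210.]
[220. 223.] [214. 155.]
[270. 203.] [255. 176.]
cap expected 357.96765405041293 185.9326799829089
83 358.06024096385545 184.65060240963857
```

The fit repeats: the tray is level to about 3° with its centre at (0.502, 0.252, 0.203). The tube's cap is where it should be. Handing in.

```bash
python3 -c "
from cell import *
print(sign_off())"
```

```text
the job is handed in; nothing more can be done
None
```

I laid the tube in the cradle, peeled the top tray off ear-first and handed the job in with the tray held over the plate, about 3° off level and 20 cm up, but `sign_off()` returned no verdict; the peel jammed once, so I let go of the ear, regripped it and lifted the tray free, judging the final pose by camera fit only.

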